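Swap the tube canister on the feed stand and bolt it down

ROBOT

A 6-joint arm with a two-finger parallel gripper is mounted at the origin on the work surface. World frame = base frame: x ahead of the robot, y to its left, z up, the work surface at z = 0. Lengths are in m, angles in rad, forces in N, time in s.
With the tool pointing down it reaches from about 0.35 to 0.975 m from the base axis. Payload 4.9 kg.
Tool frame: the origin (TCP) lies midway between the tips of the shut fingers; the grasp point (between the pads) lies 19 mm behind it (ctrl.hold_point_z is the distance from the TCP to the grasp point, in m); z points along the fingers, y is the line along which they close (so a half turn about z gives the same grasp; the last joint's range is limited). The gripper opens to 85 mm and grips with 20 to 120 N. Pads are 22 mm wide; open, the fingers measure 114 mm over their backs; the gripper's body (76 mm by 85 mm) begins 54 mm behind the grasp point. The pads swing forward as they close: fully open they stand 13 mm farther back than shut.
Start: joints at [1.195, 0.053, 1.613, -0, 1.476, -0.119], TCP at [0.159, 0.604, 0.231] pointing down, gripper open.
Joint ranges: [-3.01, 3.01], [-1.01, 2.22], [0.06, 2.58], [-1.02, 4.17], [0.09, 2.62], [-3.14, 3.14]. Speed limits (rad/s): [2.57, 2.57, 3.14, 3.14, 3.14, 3.14].

INTERFACE

Orientations are given as a rotation vector (axis times angle).
In Python, from station import status, viewer, finish_job, ctrl gives the robot as it stands.
- The arm moves only by the shell command python3 -m jog 'ROWS' [FORCE]. ROWS is JSON, a list of rows, each a list of 7 numbers: the turn, a rotation vector about the tool's x, y, z each as a share of 5 degrees, from -1 to 1, then the shift along the tool's x, y, z each as a share of 30 mm, from -1 to 1, then the opening, from -1 (shut) to 1 (fully open). A call has 1 to 5 rows; each row shifts and turns the commanded pose from where the row before left it, along the tool's axes as they then stand; what a row does not reach is not made up. A row lasts 1/8 s, in which the tool goes at most 62.5 mm and 10.7 degrees, less where a joint would pass 70% of its speed; a pose out of reach is approached as far as the arm can. A call with a number of a shift or a turn outside -1 to 1 is refused whole. A call with a gripper value outside its range is refused whole. The fingers move at their own pace and stop on an object; FORCE is the grip in N (left out, the last holds). Time passes only in rows, so rows that do not move let the fingers close. It gives the time, the measured TCP pose, the force, the opening and the grip force at its end, in the units of the state.
- status.get_obs(): the state, without advancing time (a new reading comes with each control period).
- viewer.get_image(name): name is "scene" or "top" or "wrist"; returns a dict with "img" (384x512x3 uint8, red, green, blue), "fovy" (degrees; the focal length in pixels is half the picture's height over the tangent of half this angle, whatever the lens; pixels are square), "cx", "cy" (the principal point, pixels), "rvec" (rotation vector, rad) and "tvec" (3), from world to camera coordinates, as OpenCV has them. Camera axes: x right, y down, z forward; pixel columns grow to the right and rows downward; lengths in m; the calibration is good to about 2 mm. A picture is of the moment at which its call begins. There is no depth.
- finish_job(): hands the job in; it is judged then, once.
The state is a dict: "t": time; "q": joint angles; "dq": joint speeds; "effort": joint torques, N m; "tool_pos": TCP position; "tool_rot": TCP orientation; "contact_force": force on the tool from outside, world axes, zero at the start; "wrist_torque": the same for the moment, N m; "opening": finger opening in m; "grip_force": force on a finger pad.
Only numpy, scipy, OpenCV 4.12 (cv2) and the standard library are available. Lean on these libraries where they do the work, as an engineer would, in place of code of your own. Each camera call takes 0.05 s, during which the arm holds its last target. There are 200 camera calls.

TASK

Change the tube canister on the feed stand: draw the hold-down bolt fully back by its orange knob, lift the empty canister (red grip) off the stand by its handle and set it down wholly on the round blue pad. Then set the full canister (green grip, glass tubes inside) on the stand, centred on the yellow disc, and slide the bolt fully home over its foot into the brass keeper. Carry both canisters upright, do not drop them, and leave the loose things around them where they are.

Things in the scene. Friction and masses are not known exactly. Their poses are not given: they have to be found in the camera images.
- empty: steel canister, open and empty, red band: dark foot flange 100 mm across, 6 mm thick; body 60 mm across up to z = 76 mm; rigid arched handle with a square grip bar 14 x 14 x 44 mm along the canister's y, its middle at z = 118 mm; height 125 mm. Origin: centre of the foot's underside, z up. Fingers grip the bar closing along its x. Starts on the stand, 0.35 kg
- empty_grip (a point): middle of the empty canister's red grip bar, 118 mm above the underside of its foot; axes as the canister's
- full: steel canister, glass tubes in it up to z = 88 mm, green band: dark foot flange 100 mm across, 6 mm thick; body 60 mm across up to z = 76 mm; rigid arched handle with a square grip bar 14 x 14 x 44 mm along the canister's y, its middle at z = 118 mm; height 125 mm. Origin: centre of the foot's underside, z up. Fingers grip the bar closing along its x. Starts on the table, 0.55 kg
- full_grip (a point): middle of the full canister's green grip bar, 118 mm above the underside of its foot; axes as the canister's
- pad: round blue set-down pad, 150 mm across, 4 mm thick, fixed to the table on the other side of the stand. Origin: centre of its underside
- pad_top (a point): centre of the blue pad's top face, 4 mm above the table
- stand: fixed grey stand, 40 mm high: block 150 (x) by 160 mm (y) centred on its origin (at table level), with an arm at x = 20 to 66 mm on to y = 226 mm. On top along y at x = 43 mm: bolt rails (24 mm wide, 18 mm high, y = 52 to 226 mm) and the brass keeper (24 mm wide, 28 mm high, y = -64 to -52 mm). y runs along the bolt's track; at yaw 0 x points away from the robot
- stand_spot (a point): where the canister's underside belongs: centre of the yellow disc (116 mm across, painted on the stand's top face), 40 mm above the table; axes as the stand's
- bolt (a joint): travel of the steel hold-down bolt along the stand's +y, in m: 0 = home, tip 8 mm out of the keeper's far side; 0.115 = drawn fully back, clear of the canister's foot. Bar 10 mm thick, its axis 15 mm above the stand's top, passing over the foot flange of a canister on the stand. About 2 N of friction; stays where it is left
- bolt_knob (a point): grip point of the bolt's orange upright knob (18 mm across, 38 mm tall): on its axis, 16 mm below its top, 90 mm above the table. At bolt = 0 it lies at x = 43, y = 82 mm in the stand's frame and moves along the stand's +y with the bolt; axes as the stand's
- wrench: steel wrench lying on the table, a bystander; origin at its underside
- driver: screwdriver lying on the table, a bystander; origin at its underside
- fitting: brass fitting 32 mm across, 30 mm high, standing on the table beside the stand's arm, a bystander; origin at the centre of its underside
- oil: amber bottle 52 mm across, 100 mm high, a bystander; origin at the centre of its underside
- beaker: white beaker 70 mm across, 75 mm high, a bystander; origin at the centre of its underside
- can: green can 60 mm across, 70 mm high, a bystander; origin at the centre of its underside
Not all that is in view belongs to the job. Leave any pink or purple look-alike of the full alone.

How it is judged:
By the outcome, as a careful person would: the job done as asked, in the order asked, and still so for the second after the job is handed in, with the robot touching nothing.
It also fails if it takes over 70 s, if anything falls off the work surface, if the arm or the gripper's body presses on something with over 40 N, if the wrist force passes 120 N, or if a joint passes its speed limit or range.

## Working session

There is one attempt and no reset: what is moved stays moved. The work goes in short steps, Python scripts to look and compute and a shell command to move; the robot and the scene stay as the last step left them, time stands still between calls to the robot, and variables do not carry over. Pictures are saved under pics/ and viewed, at most 13 in all, crops included, and the job is handed in when it is done.

```bash
ls; mkdir -p pics
python3 - <<'E'
from station import status, viewer, ctrl
import cv2, numpy as np
o=status.get_obs(); print(o['t'],o['tool_pos'],o['tool_rot'],o['opening'],ctrl.hold_point_z)
for n in ['scene','top']:
    d=viewer.get_image(n); cv2.imwrite(f'pics/{n}0.png',cv2.resize(d['img'][:,:,::-1],(800,600),interpolation=cv2.INTER_CUBIC))
    print(n,d['fovy'],d['cx'],d['cy'],d['rvec'],d['tvec'])
E
```

```text
pics
0.0 [0.15849437 0.6039348  0.23007171] [-4.02218676e-01 -3.11520914e+00  3.09683150e-03] 0.08530967895809911 0.0187
scene 47.75725887662188 254.79067335480457 186.50354006156422 [ 2.27354828  1.37784022 -0.37739176] [-0.20960131 -0.37224043  1.53376374]
top 42.40461787178393 251.5877079327797 187.75209294032308 [ 2.1604389  -2.15283957  0.1214465 ] [-0.04255191  0.57123362  1.40047345]
```

View pics/scene0.png

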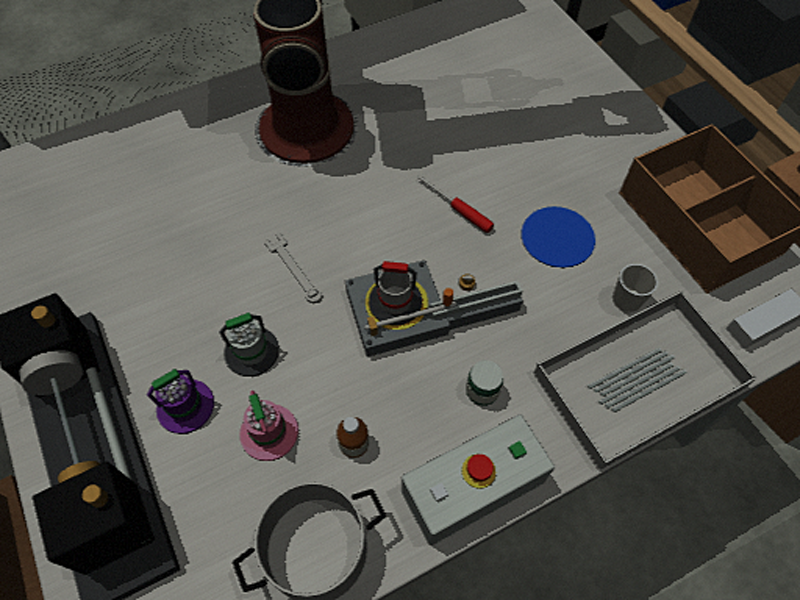

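View pics/top0.png

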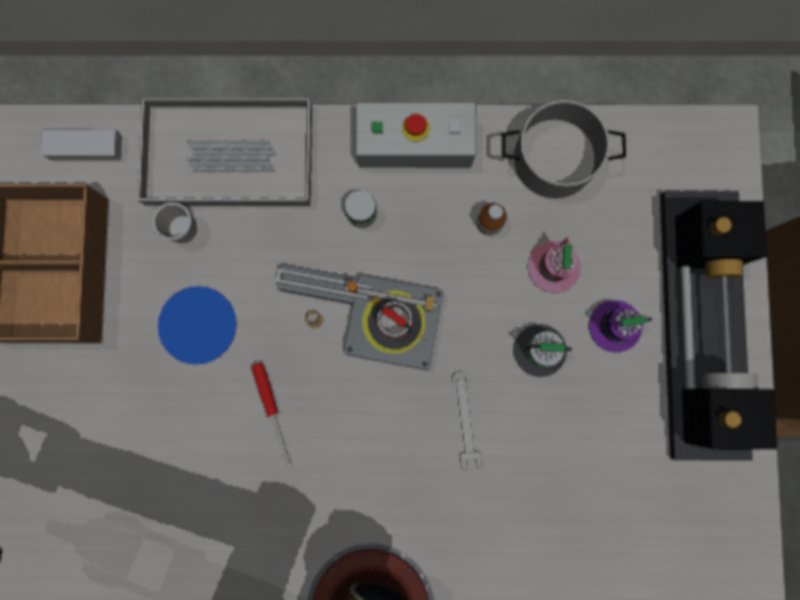

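The scene picture shows these candidates for the full canister (800x600 px):
- Dark foot with green band at (245,340); top view (547,348).
- Purple look-alike at (180,398); top view (617,322).
- Pink look-alike at (265,425); top view (560,262).

I choose the dark-footed one. The empty canister with its red grip is on the stand at (396,268) in the scene and (395,317) in the top view. The knob is at (448,297) in the scene and (352,286) in the top view. The pad is at (558,237) in the scene and (197,325) in the top view.

```bash
cat > h.py <<'E'
import cv2, numpy as np
from station import status, viewer, ctrl
def cam(d):
    f=d['img'].shape[0]/2/np.tan(np.radians(d['fovy'])/2)
    K=np.array([[f,0,d['cx']],[0,f,d['cy']],[0,0,1.]]); R=cv2.Rodrigues(np.array(d['rvec'],float))[0]
    return K,R,np.array(d['tvec'],float)
def P(d):
    K,R,t=cam(d); return K@np.c_[R,t]
def tri(d1,p1,d2,p2):
    X=cv2.triangulatePoints(P(d1),P(d2),np.array(p1,float).reshape(2,1),np.array(p2,float).reshape(2,1))[:,0]; return X[:3]/X[3]
def onz(d,p,z):
    K,R,t=cam(d); r=R.T@np.linalg.solve(K,[p[0],p[1],1.]); c=-R.T@t; return c+r*(z-c[2])/r[2]
def proj(d,X):
    x=P(d)@np.append(X,1); return x[:2]/x[2]
def blobs(img,h0,h1,s=110,v=50,amin=12):
    H=cv2.cvtColor(img,cv2.COLOR_RGB2HSV); m=cv2.inRange(H,(h0,s,v),(h1,255,255))
    n,l,st,c=cv2.connectedComponentsWithStats(m); return [(np.round(c[i],1).tolist(),int(st[i,4])) for i in range(1,n) if st[i,4]>=amin]
E
python3 - <<'E'
from h import *
s=viewer.get_image('scene');t=viewer.get_image('top')
for n,d in (('s',s),('t',t)):
    for k,a in dict(red=(0,4),orange=(8,18),yellow=(22,34),green=(45,80),blue=(105,125)).items(): print(n,k,[b for b in blobs(d['img'],*a) if b[1]<3000])
c=lambda d,x,y,w,h:cv2.resize(d['img'][y:y+h,x:x+w,::-1],None,fx=4,fy=4,interpolation=cv2.INTER_CUBIC)
cv2.imwrite('pics/crop.png',np.vstack([c(t,172,162,200,75),c(s,140,160,200,75)]))
E
```

```text
s red [([177.8, 89.0], 216), ([301.6, 136.5], 191), ([252.4, 169.6], 71), ([307.1, 298.3], 179)]
s orange [([433.2, 8.2], 167), ([423.4, 18.2], 13), ([442.5, 31.7], 100), ([441.8, 24.7], 13), ([429.9, 54.7], 239), ([496.4, 55.2], 266), ([460.5, 47.1], 16), ([469.2, 56.9], 74), ([493.2, 72.6], 18), ([493.9, 78.4], 17), ([465.9, 125.7], 2519), ([507.1, 85.3], 25), ([296.4, 180.6], 16), ([286.6, 186.6], 27), ([21.8, 200.1], 18), ([223.2, 279.1], 133), ([50.6, 298.9], 51), ([38.7, 304.5], 15), ([13.7, 346.3], 658), ([57.9, 315.6], 36)]
s yellow [([236.0, 192.1], 51), ([270.1, 188.1], 55), ([258.7, 208.7], 29), ([300.6, 304.3], 85)]
s green [([152.1, 204.4], 65), ([105.1, 241.9], 76), ([163.7, 260.0], 79), ([331.2, 287.1], 64)]
s blue [([357.0, 151.1], 1424)]
t red [([265.7, 78.9], 126), ([252.0, 202.1], 81), ([168.9, 248.4], 259), ([250.7, 366.2], 490)]
t orange [([313.6, 140.6], 128), ([225.1, 183.1], 32), ([503.8, 272.9], 159)]
t yellow [([265.9, 85.8], 62), ([254.9, 187.3], 26), ([248.7, 210.7], 247)]
t green [([241.0, 81.1], 26), ([362.6, 163.7], 54), ([405.0, 204.9], 62), ([353.1, 221.8], 61)]
t blue [([125.6, 207.7], 1941)]
```

View pics/crop.png

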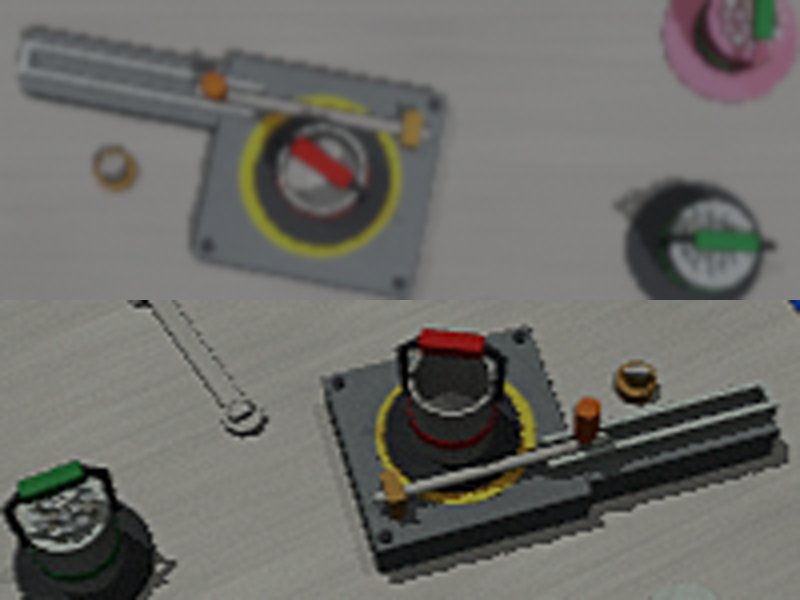

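The crop confirms the choice: dark foot, green grip and white tubes at top-crop (725,242). The red bar runs (295,145) to (355,185), the knob top is at (213,83), and the disc spans x 238–402, y 95–258.

Run:
```python
from h import *
np.set_printoptions(precision=4,suppress=True)
s=viewer.get_image('scene');t=viewer.get_image('top')
T=lambda x,y:((x-1.5)/4+172,(y-1.5)/4+162); S=lambda x,y:((x-1.5)/4+140,(y-301.5)/4+160)
print('empty',tri(s,(252.4,169.6),t,(252,202.1)),'full',tri(s,(152.1,204.4),t,(353.1,221.8)))
print('knob',tri(s,(286.6,186.6),t,(225.1,183.1)),'knobtop',tri(s,S(588,403),t,T(213,82)))
print('pad',tri(s,(357,151.1),t,(125.6,207.7)),onz(t,(125.6,207.7),.004),onz(s,(357,151.1),.004))
for n,a,b in(('red',(297,146),(355,184)),('green',(697,240),(758,243))):
    A,B=onz(t,T(*a),.158 if n=='red' else .118),onz(t,T(*b),.158 if n=='red' else .118); v=B-A; print(n,np.linalg.norm(v),np.degrees(np.arctan2(-v[0],v[1])))
C=[onz(t,T(*p),.04) for p in((228,50),(445,95),(408,298),(192,250))]
print('stand corners',*C,np.mean(C,0)); print('lens',[np.linalg.norm(C[i]-C[i-1]) for i in range(4)])
v=(C[0]-C[1])+(C[3]-C[2]); yaw=np.arctan2(-v[0],v[1]);print('yaw',np.degrees(yaw))
print('disc',onz(t,T(320,177),.04))
# scene corners, top face
c=[onz(s,S(*p),.04) for p in((325,377),(538,327),(381,571))];print('scene corners',*c)
k=tri(s,S(588,403),t,T(213,82));
m=np.mean(C,0);r=np.array([[np.cos(yaw),np.sin(yaw)],[-np.sin(yaw),np.cos(yaw)]])
print('knob in stand',r@(k-m)[:2], 'empty in stand',r@(tri(s,(252.4,169.6),t,(252,202.1))-m)[:2])
# obstacles approx
for n,p,z in(('fitting',(115,166),.02),('keeper',(413,128),.06)): print(n,onz(t,T(*p),z))
for n,p in(('oil',(490,217)),('drv',(265,390)),('can',(360,208)),('pinkgrip',(566,257)),('purple',(617,322)),('wrench',(459,378))): print(n,onz(t,(p[0]*.64,p[1]*.64),.03))
d=viewer.get_image('wrist');K,R,tt=cam(d);print('wristcam',-R.T@tt,R[2],d['fovy'])
```

```text
empty [ 0.518  -0.0421  0.1651] full [ 0.4693 -0.314   0.1245]
knob [0.576  0.0329 0.1049] knobtop [0.5773 0.0325 0.1138]
pad [0.5152 0.3326 0.0013] [0.5145 0.3311 0.004 ] [0.517  0.3321 0.004 ]
red 0.04575031070402314 146.87136057089506
green 0.04113802845264178 177.38596393501862
stand corners [0.6102 0.0261 0.04  ] [ 0.5779 -0.1309  0.04  ] [ 0.4319 -0.104   0.04  ] [0.4655 0.0505 0.04  ] [ 0.5214 -0.0396  0.04  ]
lens [np.float64(0.1467187771249227), np.float64(0.1602505852305873), np.float64(0.14838718451772723), np.float64(0.15807169719307293)]
yaw -11.958997875870226
disc [ 0.5182 -0.0409  0.04  ]
scene corners [ 0.4321 -0.1021  0.04  ] [0.4662 0.0585 0.04  ] [ 0.5926 -0.1351  0.04  ]
knob in stand [0.0397 0.082 ] empty in stand [-0.0028 -0.0032]
fitting [0.5274 0.1088 0.02  ]
keeper [ 0.5517 -0.1069  0.06  ]
oil [ 0.7171 -0.2222  0.03  ]
drv [0.3926 0.1938 0.03  ]
can [0.7338 0.0225 0.03  ]
pinkgrip [ 0.6413 -0.3632  0.03  ]
purple [ 0.5198 -0.4545  0.03  ]
wrench [ 0.4158 -0.162   0.03  ]
wristcam [0.0783 0.6258 0.3737] [ 0.3143 -0.0824 -0.9458] 71.2640650462194
```

```bash
python3 -m jog '[[0,0,-0.54,0,0,0,1],[0,0,0,-1,-0.8,0,1],[0,0,0,-1,-0.8,0,1],[0,0,0,-1,-0.8,0,1],[0,0,0,-1,-0.8,0,1]]' && python3 -m jog '[[0,0,0,-1,-0.8,0,1],[0,0,0,-1,-0.8,0,1],[0,0,0,-1,-0.8,0,1],[0,0,0,-1,-0.8,0,1],[0,0,0,-1,-0.8,0,1]]' && python3 -m jog '[[0,0,0,-1,-0.8,0,1],[0,0,0,-1,-0.8,0,1],[0,0,0,-1,-0.8,0,1],[0,0,0,-1,-0.8,0,1],[0,0,0,0,0,0,1]]'
cat >> h.py <<'E'
from scipy.spatial.transform import Rotation as Ro
def rel(X,yaw=None):
    "rows units: shift (x30mm) in tool axes to bring TCP to X, and turn about tool z (x5deg) so tool y has stand-like yaw (deg)"
    o=status.get_obs(); R=Ro.from_rotvec(o['tool_rot']).as_matrix(); y=np.degrees(np.arctan2(-R[0,1],R[1,1]))
    print('tcp',np.round(o['tool_pos'],4),'yaw',round(y,2),'tilt',np.round(R[2],3),'F',np.round(o['contact_force'],1),'open',round(o['opening'],4),'t',round(o['t'],2))
    print('shift units',np.round(R.T@(np.array(X)-o['tool_pos'])/.03,2), 'turn units',None if yaw is None else round(-((yaw-y+90)%180-90)/5,2))
E
python3 - <<'E'
from h import *
rel([.577,.031,.15],-12)
d=viewer.get_image('wrist'); np.save('w1.npy',d,allow_pickle=True)
cv2.imwrite('pics/w1.png',cv2.resize(d['img'][:,:,::-1],(800,600),interpolation=cv2.INTER_CUBIC))
E
```

```text
t: 0.98
tool_pos: [0.2568, 0.4846, 0.2314]
tool_rot: [0.328, 3.124, 0.0]
contact_force: [-1.2, 0.3, 0.2]
opening: 0.0852
grip_force: 0.0
t: 1.6
tool_pos: [0.3785, 0.336, 0.2315]
tool_rot: [0.329, 3.124, 0.0]
contact_force: [0.1, -0.4, -0.3]
opening: 0.0856
grip_force: 0.0
t: 2.22
tool_pos: [0.4764, 0.2165, 0.2313]
tool_rot: [0.334, 3.124, -0.0]
contact_force: [0.0, 0.1, -0.0]
opening: 0.0853
grip_force: 0.0
tcp [0.4764 0.2165 0.2313] yaw -12.22 tilt [-0. -0. -1.] F [ 0.   0.1 -0. ] open 0.0853 t 2.23
shift units [-4.59 -5.33  2.71] turn units -0.04
```

View pics/w1.png

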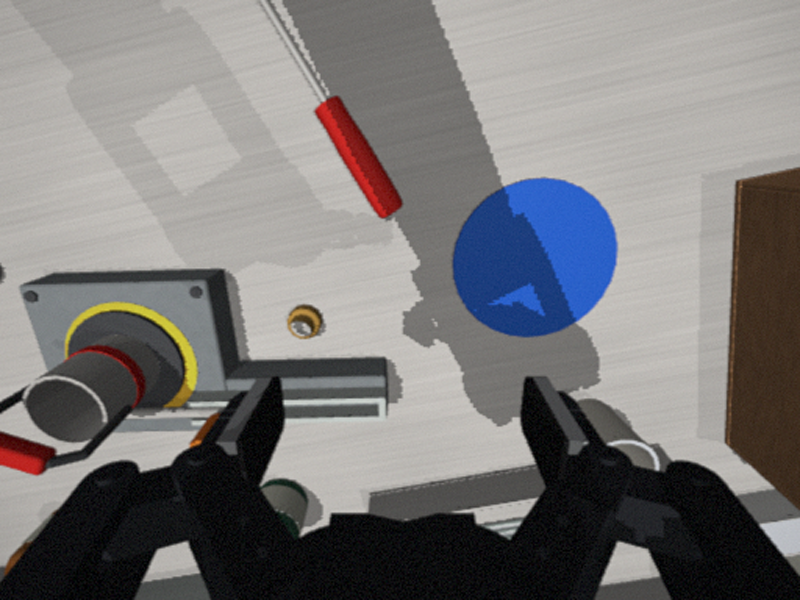

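The wrist view shows the pad centre at (535,257), the fitting at (304,322), the rail end at (385,395) and the stand on the left.

```bash
python3 -m jog '[[0,0,0,-0.92,-0.9,0,1],[0,0,0,-0.92,-0.9,0,1],[0,0,0,-0.92,-0.9,0,1],[0,0,0,-0.92,-0.9,0,1],[0,0,0,-0.92,-0.9,0,1]]' && python3 -m jog '[[0,0,0,0,-0.8,0,0.2],[0,0,0,0,0,0,0.2],[0,0,0,0,0,0,0.2]]'
python3 - <<'E'
from h import *
rel([.577,.031,.15],-12)
d=viewer.get_image('wrist'); np.save('w2.npy',d,allow_pickle=True)
w=np.load('w1.npy',allow_pickle=True).item()
for k,a in dict(red=(0,4),red2=(174,180),orange=(5,18),yellow=(22,34),green=(45,80),blue=(105,125)).items(): print(k,blobs(w['img'],*a,amin=40),blobs(d['img'],*a,amin=40))
b=max(blobs(w['img'],105,125),key=lambda b:b[1])[0]; print('pad',onz(w,b,.004))
cv2.imwrite('pics/w2.png',cv2.resize(d['img'][:,:,::-1],(800,600),interpolation=cv2.INTER_CUBIC))
E
```

```text
t: 2.9
tool_pos: [0.5824, 0.0577, 0.2314]
tool_rot: [0.326, 3.125, 0.001]
contact_force: [0.3, 0.5, 0.4]
opening: 0.0858
grip_force: 0.0
t: 3.28
tool_pos: [0.5769, 0.0352, 0.2314]
tool_rot: [0.327, 3.124, 0.001]
contact_force: [0.3, 0.2, 0.4]
opening: 0.0511
grip_force: 0.0
tcp [0.5769 0.0352 0.2314] yaw -11.95 tilt [ 0.     0.001 -1.   ] F [0.3 0.2 0.4] open 0.0511 t 3.27
shift units [-0.03 -0.14  2.71] turn units 0.01
red [([229.1, 100.4], 1442), ([75.9, 232.8], 274), ([14.6, 291.6], 522)] [([379.0, 8.6], 433), ([192.9, 120.1], 158), ([147.3, 150.2], 1059)]
red2 [] []
orange [([490.6, 210.8], 8059), ([130.5, 275.2], 123), ([9.5, 357.0], 92)] [([255.0, 176.1], 302), ([124.4, 261.4], 66), ([98.2, 287.9], 596)]
yellow [([93.1, 212.8], 791)] [([201.3, 108.3], 1069), ([191.8, 175.1], 110)]
green [] [([10.6, 233.9], 69), ([267.5, 260.6], 204)]
blue [([341.9, 164.4], 8304)] [([468.0, 62.6], 9933)]
pad [0.51090049 0.33264554 0.004     ]
```

View pics/w2.png

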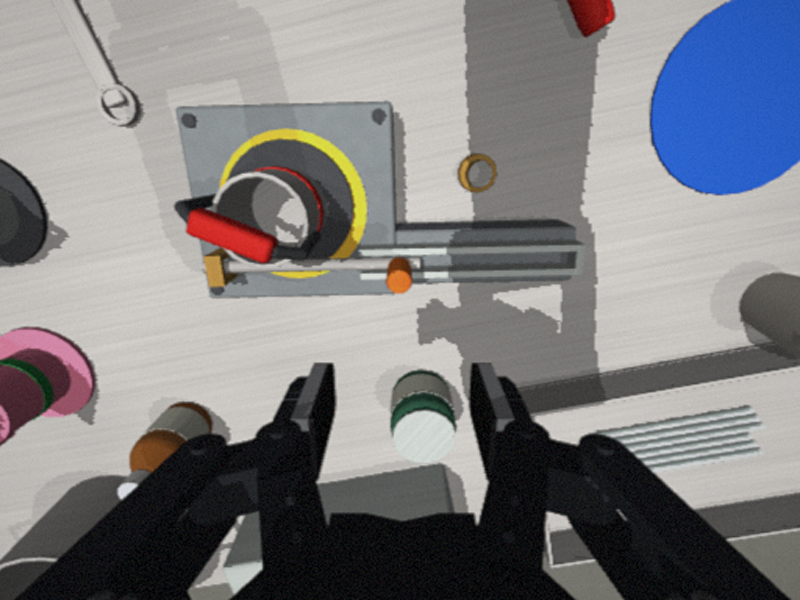

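The wrist view shows the stand square to the image, with corners (180,107), (392,102) and (208,296). The knob top is at (400,275), the red bar runs (190,220) to (272,250), and the disc's left and right edges are at x 218 and 367.

Run:
```python
from h import *
np.set_printoptions(precision=4,suppress=True)
w=np.load('w1.npy',allow_pickle=True).item();d=np.load('w2.npy',allow_pickle=True).item()
s=viewer.get_image('scene');t=viewer.get_image('top')
p=lambda x,y:((x+.5)*.64-.5,(y+.5)*.64-.5)
print('knobtop',onz(d,p(400,286),.106),tri(s,(286.6,183.5),d,p(400,286)))
print('red w1/w2',tri(w,(14.6,291.6),d,(147.3,150.2)),'w2/top',tri(t,(252.0,202.1),d,(147.3,150.2)),'w2/scene',tri(s,(252.4,169.6),d,(147.3,150.2)))
a,b=onz(d,p(189,210),.165),onz(d,p(277,241),.165);v=b-a;print('red yaw',np.degrees(np.arctan2(-v[0],v[1])),np.linalg.norm(v),(a+b)/2)
C=[onz(d,p(*q),.04) for q in((178,107),(392,102),(397,295),(210,297))];print('corners',*C,[np.linalg.norm(C[i]-C[i-1]) for i in range(4)],np.mean(C,0))
for i,j in((0,1),(3,2)):
  v=C[j]-C[i];print('yaw',np.degrees(np.arctan2(-v[0],v[1])))
H=cv2.cvtColor(d['img'],cv2.COLOR_RGB2HSV); m=cv2.inRange(H,(22,110,50),(34,255,255)); m[170:]=0
Y,X=np.nonzero(m); Q=np.array([onz(d,(x,y),.04)[:2] for x,y in zip(X,Y)])
# outer edge fit: circle radius .058
from scipy.optimize import least_squares
hull=cv2.convexHull(np.c_[Q].astype(np.float32))[:,0]
f=least_squares(lambda c:np.linalg.norm(hull-c[:2],axis=1)-c[2],[.518,-.041,.058],loss='soft_l1',f_scale=.001);print('disc',f.x)
```

```text
knobtop [0.5803 0.0336 0.106 ] [0.5754 0.0338 0.1201]
red w1/w2 [ 0.5217 -0.0432  0.1542] w2/top [ 0.5182 -0.0427  0.1595] w2/scene [ 0.5175 -0.0409  0.1636]
red yaw -32.2605686986374 0.044747006832742936 [ 0.5134 -0.0371  0.165 ]
corners [ 0.4329 -0.1013  0.04  ] [0.462  0.0526 0.04  ] [0.6085 0.0248 0.04  ] [ 0.5774 -0.1304  0.04  ] [np.float64(0.1474200964650289), np.float64(0.15662418974550366), np.float64(0.14910077625182871), np.float64(0.1582291461841525)] [ 0.5202 -0.0386  0.04  ]
yaw -10.703987309200393
yaw -11.316272763036837
disc [ 0.5192 -0.0398  0.0573]
```

```bash
python3 -m jog '[[0,0,0,-0.05,-0.09,1,0.2],[0,0,0,0,0,1,0.2],[0,0,0,0,0,1,0.2],[0,0,0,0,0,1,0.2],[0,0,0,0,0,0.7,0.2]]' && python3 -m jog '[[0,0,0,0,0,0.55,0.2],[0,0,0,0,0,0,-1],[0,0,0,0,0,0,-1],[0,0,0,0,0,0,-1],[0,0,0,0,0,0,-1]]' 30 && python3 -m jog '[[0,0,0,0,0,0,-1],[0,0,0,0,0.2,0,-1],[0,0,0,0,0.2,0,-1]]'
```

```text
t: 4.05
tool_pos: [0.5774, 0.0317, 0.0887]
tool_rot: [-0.327, -3.123, -0.0]
contact_force: [0.2, 0.1, -0.3]
opening: 0.0515
grip_force: 0.0
t: 4.68
tool_pos: [0.5789, 0.0317, 0.0748]
tool_rot: [0.329, 3.122, 0.002]
contact_force: [1.1, 4.4, -0.3]
opening: 0.0169
grip_force: 30.1
t: 5.05
tool_pos: [0.5809, 0.0422, 0.0747]
tool_rot: [0.329, 3.124, -0.002]
contact_force: [-2.1, -1.1, 4.0]
opening: 0.0174
grip_force: 30.6
```

```bash
python3 -m jog '[[0,0,0,0,0.6,0,-1],[0,0,0,0,0.6,0,-1],[0,0,0,0,0.6,0,-1],[0,0,0,0,0.6,0,-1],[0,0,0,0,0.4,0,-1]]' && python3 -m jog '[[0,0,0,0,0.3,0,-1],[0,0,0,0,0.2,0,-1],[0,0,0,0,0.1,0,-1],[0,0,0,0,0.1,0,-1],[0,0,0,0,0,0,-1]]'
```

```text
t: 5.68
tool_pos: [0.5966, 0.126, 0.0746]
tool_rot: [-0.327, -3.12, 0.001]
contact_force: [-8.9, -1.0, 9.6]
opening: 0.0167
grip_force: 31.2
t: 6.3
tool_pos: [0.6002, 0.1448, 0.0746]
tool_rot: [-0.327, -3.118, 0.006]
contact_force: [-12.2, -5.2, 11.2]
opening: 0.017
grip_force: 31.4
```

```bash
python3 -m jog '[[0,0,0,0.07,0.12,-0.05,-1],[0,0,0,0.03,0.1,0,-1],[0,0,0,0,0,0,-1]]'
```

```text
t: 6.68
tool_pos: [0.6001, 0.145, 0.0746]
tool_rot: [-0.328, -3.122, 0.025]
contact_force: [-4.6, -26.6, 4.0]
opening: 0.017
grip_force: 32.7
```

```bash
python3 -m jog '[[0,0,0,-0.1,-0.3,0,-1],[0,0,0,0,0,0,0.2],[0,0,0,0,0,0,0.2],[0,0,0,0,0,0,0.2],[0,0,0,0,0,0,0.2]]' && python3 -m jog '[[0,0,0,0,0,-0.8,0.2],[0,0,0,0,0,-1,0.2],[0,0,0,0,0,-1,0.2],[0,0,0,0,0,-1,0.2],[0,0,0,0,0,-1,0.2]]'  && python3 -c "
from h import *
rel([.518,-.042,.22],57.5)
d=viewer.get_image('top');print(blobs(d['img'],5,18));print([onz(d,b[0],.1) for b in blobs(d['img'],5,18) if b[1]<60]);print(status.get_obs()['q'])"
```

```text
t: 7.3
tool_pos: [0.602, 0.1434, 0.0754]
tool_rot: [0.328, 3.124, 0.0]
contact_force: [-1.0, -0.3, 0.2]
opening: 0.0516
grip_force: 0.0
t: 7.92
tool_pos: [0.6018, 0.1433, 0.2203]
tool_rot: [0.328, 3.124, 0.0]
contact_force: [0.1, -0.2, 0.4]
opening: 0.051
grip_force: 0.0
tcp [0.6018 0.1433 0.2203] yaw -12.0 tilt [-0.  0. -1.] F [ 0.1 -0.2  0.4] open 0.051 t 7.92
shift units [ 1.45 -6.62  0.01] turn units -13.9
[([260.3, 81.3], 13), ([270.0, 82.0], 14), ([32.4, 167.9], 6442), ([313.5, 140.5], 125), ([152.7, 209.9], 14), ([163.2, 209.0], 13), ([503.7, 272.5], 166)]
[array([ 0.8676808 , -0.06453046,  0.1       ]), array([ 0.86567361, -0.09203942,  0.1       ]), array([0.50120904, 0.23097432, 0.1       ]), array([0.50379007, 0.20209768, 0.1       ])]
[ 1.13446978e-01  4.13047113e-02  1.63392554e+00 -2.92231681e-05
  1.45822582e+00 -1.24794888e+00]
```

```bash
python3 -m jog '[[0,0,0,0.2,-0.95,0,0.2],[0,0,0,0.2,-0.95,0,0.2],[0,0,0,0.2,-0.95,0,0.2],[0,0,0,0.2,-0.95,0,0.2],[0,0,0,0.2,-0.95,0,0.2]]' && python3 -m jog '[[0,0,0,0.2,-0.95,0,0.2],[0,0,0,0.2,-0.95,0,0.2],[0,0,1,0,0,0,0.2],[0,0,1,0,0,0,0.2],[0,0,1,0,0,0,0.2]]' && for i in 1 2 3; do python3 -m jog '[[0,0,1,0,0,0,0.2],[0,0,1,0,0,0,0.2],[0,0,1,0,0,0,0.2],[0,0,1,0,0,0,0.2],[0,0,1,0,0,0,0.2]]' >/dev/null; done;  python3 -m jog '[[0,0,1,0,0,0,0.2],[0,0,1,0,0,0,0.2],[0,0,1,0,0,0,0.2],[0,0,1,0,0,0,0.2],[0,0,0,0,0,0,0.2]]'
python3 - <<'E'
from h import *
rel([.518,-.042,.139],-122.5)
d=viewer.get_image('wrist'); np.save('w3.npy',d,allow_pickle=True)
cv2.imwrite('pics/w3.png',cv2.resize(d['img'][:,:,::-1],(800,600),interpolation=cv2.INTER_CUBIC))
E
```

```text
t: 8.6
tool_pos: [0.5424, 0.0092, 0.219]
tool_rot: [0.328, 3.124, -0.0]
contact_force: [0.1, -0.5, -0.6]
opening: 0.0516
grip_force: 0.0
t: 9.22
tool_pos: [0.5192, -0.0434, 0.2189]
tool_rot: [-0.738, -3.054, 0.0]
contact_force: [-0.9, -1.1, -0.3]
opening: 0.0513
grip_force: 0.0
t: 11.72
tool_pos: [0.5192, -0.0432, 0.219]
tool_rot: [-2.747, -1.524, 0.0]
contact_force: [0.1, -0.6, 0.3]
opening: 0.0514
grip_force: 0.0
tcp [ 0.5192 -0.0432  0.219 ] yaw -121.95 tilt [-0. -0. -1.] F [ 0.1 -0.6  0.3] open 0.0514 t 11.72
shift units [ 0.01 -0.06  2.67] turn units 0.11
```

View pics/w3.png

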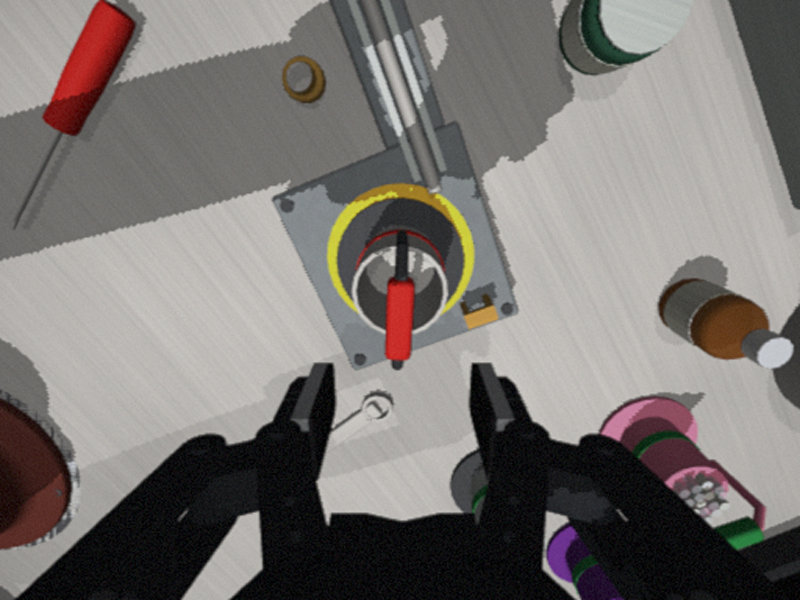

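The wrist view shows the bolt tip clear of the foot at (432,190). The red bar runs (400,280) to (398,360), centred between the fingers and parallel to the pads.

```bash
python3 -c "
from h import *
d=np.load('w3.npy',allow_pickle=True).item();e=np.load('w2.npy',allow_pickle=True).item()
r=max([b for b in blobs(d['img'],0,4) if 230<b[0][0]<280],key=lambda b:b[1])[0];print(r,tri(d,r,e,(147.3,150.2)))
H=cv2.cvtColor(d['img'],cv2.COLOR_RGB2HSV); m=cv2.inRange(H,(22,110,50),(34,255,255)); Y,X=np.nonzero(m); Q=np.array([onz(d,(x,y),.04)[:2] for x,y in zip(X,Y)])
print(cv2.minEnclosingCircle(Q.astype(np.float32)))
"
python3 -m jog '[[0,0,0.1,0,-0.05,0.9,0.2],[0,0,0,0,0,0.9,0.2],[0,0,0,0,0,0.6,0.2],[0,0,0,0,0,0.3,0.2],[0,0,0,0,0,0,0.2]]'
```

```text
[255.2, 203.9] [ 0.51833553 -0.04293719  0.15782941]
((0.5497134327888489, -0.003760896623134613), 0.10366788506507874)
t: 12.4
tool_pos: [0.5179, -0.0425, 0.138]
tool_rot: [-2.754, -1.511, 0.001]
contact_force: [-0.2, -0.5, -0.6]
opening: 0.0514
grip_force: 0.0
```

```bash
python3 -m jog '[[0,0,0,0,0,0,-1],[0,0,0,0,0,0,-1],[0,0,0,0,0,0,-1],[0,0,0,0,0,0,-1],[0,0,0,0,0,0,-1]]' 60 && python3 -m jog '[[0,0,0,0,0,-0.2,-1],[0,0,0,0,0,-0.5,-1],[0,0,0,0,0,-1,-1],[0,0,0,0,0,-1,-1],[0,0,0,0,0,0,-1]]'; python3 -c "
from h import *
rel([.5125,.3315,.220],-122.5)"
```

```text
t: 13.02
tool_pos: [0.5184, -0.0426, 0.1394]
tool_rot: [2.754, 1.511, 0.001]
contact_force: [-2.4, 0.6, 5.8]
opening: 0.013
grip_force: 60.8
t: 13.65
tool_pos: [0.5199, -0.0429, 0.2229]
tool_rot: [2.751, 1.509, 0.008]
contact_force: [0.3, -0.2, -2.8]
opening: 0.0127
grip_force: 59.6
tcp [ 0.5199 -0.0429  0.2229] yaw -122.51 tilt [ 0.002  0.006 -1.   ] F [ 0.3 -0.2 -2.8] open 0.0127 t 13.65
shift units [10.39 -6.92  0.08] turn units -0.0
```

```bash
python3 -m jog '[[0,0,0,0.3,-0.2,0,-1],[0,0,0,0.6,-0.4,0,-1],[0,0,0,0.7,-0.47,0,-1],[0,0,0,0.7,-0.47,0,-1],[0,0,0,0.7,-0.47,0,-1]]' && python3 -m jog '[[0,0,0,0.7,-0.47,0,-1],[0,0,0,0.7,-0.47,0,-1],[0,0,0,0.7,-0.47,0,-1],[0,0,0,0.7,-0.47,0,-1],[0,0,0,0.7,-0.47,0,-1]]' && python3 -m jog '[[0,0,0,0.7,-0.47,0,-1],[0,0,0,0.7,-0.47,0,-1],[0,0,0,0.7,-0.47,0,-1],[0,0,0,0.7,-0.47,0,-1],[0,0,0,0.5,-0.33,0,-1]]' && python3 -m jog '[[0,0,0,0.4,-0.25,0,-1],[0,0,0,0.2,-0.15,0,-1],[0,0,0,0,0,0.5,-1],[0,0,0,0,0,0,-1]]'; python3 -c "
from h import *
rel([.514,.332,.1034],-122.5)
for n in('scene','top'):
    d=viewer.get_image(n); print(proj(d,[.514,.332,.004]),[b for b in blobs(d['img'],105,125,amin=60)])
"
```

```text
t: 14.28
tool_pos: [0.5141, 0.0673, 0.2168]
tool_rot: [-2.752, -1.51, 0.005]
contact_force: [-0.2, -0.8, -3.1]
opening: 0.0128
grip_force: 59.7
t: 14.9
tool_pos: [0.5109, 0.1934, 0.2167]
tool_rot: [-2.753, -1.511, 0.006]
contact_force: [-0.2, 0.4, -3.1]
opening: 0.0128
grip_force: 59.7
t: 15.52
tool_pos: [0.5083, 0.3124, 0.2169]
tool_rot: [-2.753, -1.512, 0.006]
contact_force: [0.3, 0.0, -3.1]
opening: 0.0127
grip_force: 59.7
t: 16.02
tool_pos: [0.5083, 0.3318, 0.2017]
tool_rot: [2.755, 1.51, -0.007]
contact_force: [-0.7, -0.5, -2.6]
opening: 0.0129
grip_force: 59.6
tcp [0.5083 0.3318 0.2017] yaw -122.55 tilt [-0.004 -0.002 -1.   ] F [-0.7 -0.5 -2.6] open 0.0129 t 16.02
shift units [0.12 0.16 3.27] turn units -0.01
[356.43943621 150.43874211] [([356.6, 153.4], 1212)]
[125.29372275 207.88406227] [([134.4, 207.9], 988)]
```

Lower 98 mm onto the pad, slowly at the end.

```bash
python3 -m jog '[[0,0,0,0.12,0.16,0.7,-1],[0,0,0,0,0,0.8,-1],[0,0,0,0,0,0.7,-1],[0,0,0,0,0,0.5,-1],[0,0,0,0,0,0.3,-1]]' && python3 -m jog '[[0,0,0,0,0,0.12,-1],[0,0,0,0,0,0.08,-1],[0,0,0,0,0,0.05,-1],[0,0,0,0,0,0,-1]]'
```

```text
t: 16.75
tool_pos: [0.515, 0.3331, 0.1129]
tool_rot: [-2.755, -1.511, 0.002]
contact_force: [-0.2, 0.1, -1.9]
opening: 0.0129
grip_force: 59.6
t: 17.25
tool_pos: [0.5156, 0.3335, 0.1072]
tool_rot: [2.754, 1.511, 0.001]
contact_force: [0.1, 0.1, -2.9]
opening: 0.0128
grip_force: 59.6
```

```bash
python3 -m jog '[[0,0,0,0,0,0.08,-1],[0,0,0,0,0,0.05,-1],[0,0,0,0,0,0,-1]]' && python3 -m jog '[[0,0,0,0,0,0.03,-1],[0,0,0,0,0,0,-1]]'
```

```text
t: 17.62
tool_pos: [0.5155, 0.3336, 0.1036]
tool_rot: [-2.754, -1.511, -0.001]
contact_force: [-1.3, -0.5, 1.8]
opening: 0.0131
grip_force: 60.2
t: 17.88
tool_pos: [0.5157, 0.3337, 0.1036]
tool_rot: [-2.754, -1.511, -0.001]
contact_force: [-4.7, -0.8, 5.9]
opening: 0.0133
grip_force: 60.9
```

```bash
python3 -m jog '[[0,0,0,0,0,-0.05,-1],[0,0,0,0,0,0,0.2],[0,0,0,0,0,0,0.2],[0,0,0,0,0,0,0.2],[0,0,0,0,0,0,0.2]]' && python3 -m jog '[[0,0,0,0,0,-0.5,0.2],[0,0,0,0,0,-1,0.2],[0,0,0,0,0,-1,0.2],[0,0,0,0,0,-1,0.2],[0,0,0,0,0,-0.4,0.2]]'
python3 - <<'E'
from h import *
rel([.469,-.314,.220],-92.6)
d=viewer.get_image('wrist');s=viewer.get_image('scene')
cv2.imwrite('pics/w4.png',np.hstack([cv2.resize(d['img'][:,:,::-1],(400,300)),cv2.resize(s['img'][80:230,250:450,::-1],(400,300))]))
E
```

```text
t: 18.5
tool_pos: [0.5154, 0.3334, 0.1035]
tool_rot: [2.754, 1.511, 0.0]
contact_force: [-0.7, 0.2, -0.4]
opening: 0.0511
grip_force: 0.0
t: 19.12
tool_pos: [0.5165, 0.334, 0.2243]
tool_rot: [2.754, 1.511, 0.008]
contact_force: [-0.5, -0.1, -0.1]
opening: 0.0513
grip_force: 0.0
tcp [0.5165 0.334  0.2243] yaw -122.51 tilt [ 0.004  0.003 -1.   ] F [-0.5 -0.1 -0.1] open 0.0513 t 19.12
shift units [-19.07  10.27   0.09] turn units -5.98
```

View pics/w4.png

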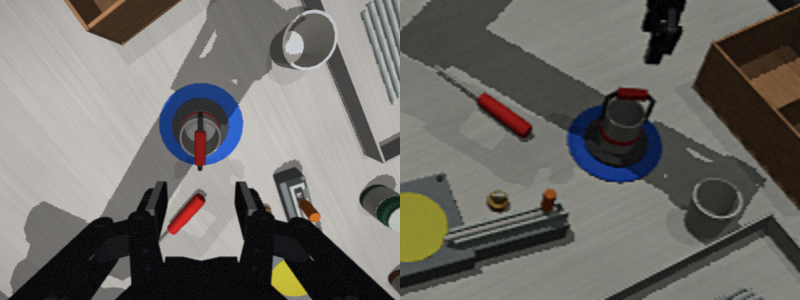

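The empty canister stands well inside the blue pad, pad ring visible all round at (200,123). The bolt is drawn back. Next is the full canister.

```bash
for i in 1 2 3; do python3 -m jog '[[0,0,0,-1,0.54,0,0.2],[0,0,0,-1,0.54,0,0.2],[0,0,0,-1,0.54,0,0.2],[0,0,0,-1,0.54,0,0.2],[0,0,0,-1,0.54,0,0.2]]' >/dev/null; done; python3 -m jog '[[0,0,0,-1,0.54,0,0.2],[0,0,-1,0,0,0,0.2],[0,0,-1,0,0,0,0.2],[0,0,-1,0,0,0,0.2],[0,0,0,0,0,0,0.2]]'
cat > m.py <<'E'
from h import *
import sys
d=viewer.get_image('wrist'); np.save(sys.argv[1]+'.npy',d,allow_pickle=True)
for k,a in dict(green=(45,80),yellow=(22,34)).items(): print(k,blobs(d['img'],*a,amin=60))
rel([.469,-.314,.220],-92.6)
E
python3 m.py a1; python3 -m jog '[[0,0,-1,-1,0.54,0,0.2],[0,0,-1,-1,0.54,0,0.2],[0,0,-1,-0.8,0.7,0,0.2],[0,0,0,0,0,0,0.2],[0,0,0,0,0,0,0.2]]';python3 m.py a2
python3 - <<'E'
from h import *
np.set_printoptions(precision=4,suppress=True)
from scipy.optimize import least_squares
for n in('scene','top'):
    d=viewer.get_image(n); H=cv2.cvtColor(d['img'],cv2.COLOR_RGB2HSV); m=cv2.inRange(H,(22,110,50),(34,255,255))
    k,l,st,c=cv2.connectedComponentsWithStats(m);i=1+np.argmax(st[1:,4]);print(n,st[i],onz(d,c[i],.04))
d=np.load('a2.npy',allow_pickle=True).item()
cv2.imwrite('pics/a2.png',cv2.resize(d['img'][:,:,::-1],(800,600),interpolation=cv2.INTER_CUBIC))
E
```

```text
t: 21.72
tool_pos: [0.4753, -0.2103, 0.2189]
tool_rot: [-2.533, -1.854, 0.002]
contact_force: [0.4, -0.4, 0.2]
opening: 0.0511
grip_force: 0.0
green [([435.4, 263.1], 472), ([281.4, 278.1], 405), ([352.2, 362.1], 175)]
yellow [([205.7, 17.1], 184), ([281.0, 26.2], 1699), ([256.1, 10.3], 62), ([245.0, 20.9], 87), ([230.5, 23.8], 90), ([214.5, 24.5], 65), ([245.7, 41.9], 92), ([228.2, 50.7], 116)]
tcp [ 0.4754 -0.2104  0.2192] yaw -107.6 tilt [ 0.001 -0.002 -1.   ] F [-0.   0.5 -0.5] open 0.0511 t 21.77
shift units [-3.36  0.84 -0.03] turn units -3.0
t: 22.4
tool_pos: [0.509, -0.3029, 0.2198]
tool_rot: [-2.27, -2.17, 0.0]
contact_force: [-0.5, 0.3, -0.7]
opening: 0.0512
grip_force: 0.0
green [([337.3, 179.9], 80), ([217.1, 201.3], 579), ([378.2, 222.6], 545), ([263.7, 256.2], 80), ([268.8, 315.7], 370)]
yellow []
tcp [ 0.509  -0.3027  0.22  ] yaw -92.55 tilt [ 0.001 -0.001 -1.   ] F [-1.1  0.1 -0.8] open 0.0511 t 22.45
shift units [-0.44 -1.31  0.  ] turn units 0.01
scene [250 177  24  34 468] [ 0.5399 -0.0203  0.04  ]
top [ 232  186   40   40 1224] [ 0.5195 -0.0406  0.04  ]
```

View pics/a2.png

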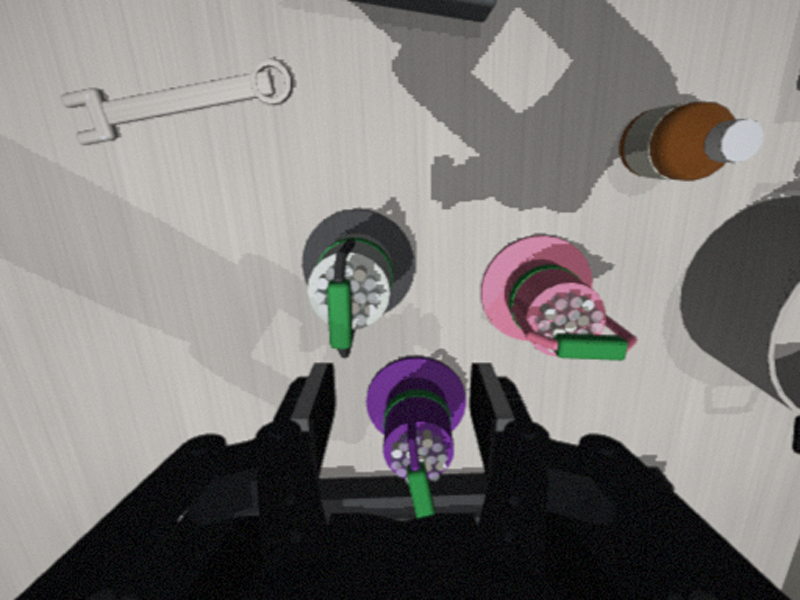

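The wrist view shows the dark-footed full canister at (355,265) with its green bar (340,285) to (341,347). Purple is at (415,400) and pink at (545,290), both clear of it.

Run:
```python
from h import *
a=np.load('a1.npy',allow_pickle=True).item();d=np.load('a2.npy',allow_pickle=True).item();t=viewer.get_image('top')
print(tri(a,(281.4,278.1),d,(217.1,201.3)),tri(t,(353.1,221.8),d,(217.1,201.3)))
p=lambda x,y:((x+.5)*.64-.5,(y+.5)*.64-.5)
A,B=onz(d,p(340,283),.125),onz(d,p(341,347),.125);v=B-A;print(np.linalg.norm(v),np.degrees(np.arctan2(-v[0],v[1])))
X=tri(a,(281.4,278.1),d,(217.1,201.3));rel([X[0],X[1],.0995],-92.6)
```

```text
[ 0.47035075 -0.31339183  0.12265061] [ 0.46955017 -0.31591655  0.11670087]
0.04216982360211149 175.529839142238
tcp [ 0.5091 -0.3028  0.2206] yaw -92.5 tilt [ 0. -0. -1.] F [ 0.4  0.3 -0.3] open 0.0512 t 22.6
shift units [-0.41 -1.28  4.04] turn units 0.02
```

```bash
python3 -m jog '[[0,0,0.2,-0.4,-0.65,0,0.2],[0,0,0,0,-0.65,0,0.2],[0,0,0,0,0,0.9,0.2],[0,0,0,0,0,0.9,0.2],[0,0,0,0,0,0.9,0.2]]' && python3 -m jog '[[0,0,0,0,0,0.8,0.2],[0,0,0,0,0,0.4,0.2],[0,0,0,0,0,0.1,0.2],[0,0,0,0,0,0,0.2]]' && python3 -m jog '[[0,0,0,0,0,0,-1],[0,0,0,0,0,0,-1],[0,0,0,0,0,0,-1],[0,0,0,0,0,0,-1],[0,0,0,0,0,0,-1]]' 70; python3 -c "
from h import *
rel([.47,-.3147,.0995],-93)"
```

```text
t: 23.22
tool_pos: [0.4688, -0.3139, 0.139]
tool_rot: [2.289, 2.15, -0.001]
contact_force: [0.6, -0.4, -0.2]
opening: 0.0516
grip_force: 0.0
t: 23.72
tool_pos: [0.4701, -0.3139, 0.1014]
tool_rot: [2.288, 2.151, 0.0]
contact_force: [-0.5, -0.0, 0.7]
opening: 0.0512
grip_force: 0.0
t: 24.35
tool_pos: [0.4698, -0.3137, 0.1014]
tool_rot: [2.288, 2.152, -0.001]
contact_force: [-4.0, 1.0, 5.2]
opening: 0.0127
grip_force: 69.1
tcp [ 0.4698 -0.3137  0.1014] yaw -93.5 tilt [-0.001 -0.    -1.   ] F [-4.   1.   5.2] open 0.0127 t 24.35
shift units [-0.03  0.01  0.06] turn units -0.1
```

```bash
python3 -m jog '[[0,0,0,0,0,-0.2,-1],[0,0,0,0,0,-0.5,-1],[0,0,0,0,0,-0.8,-1],[0,0,0,0,0,-0.8,-1],[0,0,0,0,0,-0.8,-1]]' && python3 -m jog '[[0,0,0,0,0,-0.6,-1],[0,0,0,0,0,-0.2,-1],[0,0,0,0,0,0,-1]]'; python3 -c "
from h import *
rel([.5198,-.0403,.215],-93.5)"
```

```text
t: 24.98
tool_pos: [0.4698, -0.3131, 0.1941]
tool_rot: [-2.288, -2.152, -0.0]
contact_force: [1.4, 0.6, -5.9]
opening: 0.0127
grip_force: 68.5
t: 25.35
tool_pos: [0.4699, -0.3134, 0.2174]
tool_rot: [-2.288, -2.152, -0.0]
contact_force: [-0.4, -0.4, -5.8]
opening: 0.0126
grip_force: 68.5
tcp [ 0.4699 -0.3134  0.2174] yaw -93.51 tilt [ 0. -0. -1.] F [-0.4 -0.4 -5.8] open 0.0126 t 25.35
shift units [9.19 1.1  0.08] turn units -0.0
```

```bash
python3 -m jog '[[0,0,0,0.3,0.04,0,-1],[0,0,0,0.6,0.07,0,-1],[0,0,0,0.75,0.09,0,-1],[0,0,0,0.75,0.09,0,-1],[0,0,0,0.75,0.09,0,-1]]' && python3 -m jog '[[0,0,0,0.75,0.09,0,-1],[0,0,0,0.75,0.09,0,-1],[0,0,0,0.75,0.09,0,-1],[0,0,0,0.75,0.09,0,-1],[0,0,0,0.75,0.09,0,-1]]' && python3 -m jog '[[0,0,0,0.75,0.09,0,-1],[0,0,0,0.75,0.09,0,-1],[0,0,0,0.5,0.06,0,-1],[0,0,0,0.29,0.04,0,-1],[0,0,0,0,0,0,-1]]';  python3 -m jog '[[0,0,0,0,0,0.6,-1],[0,0,0,0,0,0.6,-1],[0,0,0,0,0,0.3,-1],[0,0,0,0,0,0,-1]]'
python3 - <<'E'
from h import *
rel([.5198,-.0403,.1415],-93.5)
d=viewer.get_image('wrist'); s=viewer.get_image('scene');t=viewer.get_image('top')
for e in (s,t,d): print(blobs(e['img'],45,80,amin=25))
print('pred foot',proj(d,[.5198,-.0403,.04]))
cv2.imwrite('pics/p1.png',np.hstack([cv2.resize(d['img'][:,:,::-1],(400,300)),cv2.resize(s['img'][140:230,220:340,::-1],(400,300),interpolation=cv2.INTER_CUBIC)]))
E
```

```text
t: 25.98
tool_pos: [0.4872, -0.2175, 0.2173]
tool_rot: [-2.287, -2.153, -0.001]
contact_force: [0.6, 0.5, -6.3]
opening: 0.0128
grip_force: 68.5
t: 26.6
tool_pos: [0.5072, -0.106, 0.2174]
tool_rot: [-2.287, -2.153, -0.0]
contact_force: [0.3, -0.1, -6.7]
opening: 0.0127
grip_force: 68.5
t: 27.22
tool_pos: [0.52, -0.0399, 0.2175]
tool_rot: [2.287, 2.153, -0.001]
contact_force: [0.3, -0.3, -6.5]
opening: 0.0124
grip_force: 68.5
t: 27.72
tool_pos: [0.519, -0.0404, 0.1706]
tool_rot: [-2.287, -2.15, 0.003]
contact_force: [-0.2, -1.0, -6.0]
opening: 0.0126
grip_force: 68.5
tcp [ 0.519  -0.0404  0.1706] yaw -93.55 tilt [ 0.001 -0.003 -1.   ] F [-0.2 -1.  -6. ] open 0.0126 t 27.73
shift units [0.   0.03 0.97] turn units -0.01
[([105.0, 242.0], 77), ([163.8, 260.0], 80), ([331.0, 287.2], 67)]
[([241.0, 81.0], 25), ([362.6, 163.7], 54), ([405.4, 204.9], 59)]
[([462.4, 107.7], 460), ([235.5, 176.7], 122), ([277.1, 176.0], 118), ([257.3, 261.4], 1781)]
pred foot [257.64801753 178.92596311]
```

View pics/p1.png

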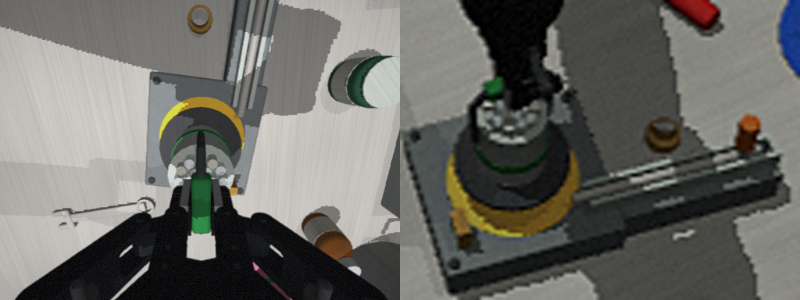

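The full canister hangs upright above the disc, with the bolt and keeper clear. I'll lower it close and compare the foot with the ring.

```bash
python3 -m jog '[[0,0,0,0,0.03,0.4,-1],[0,0,0,0,0,0.3,-1],[0,0,0,0,0,0.13,-1],[0,0,0,0,0,0,-1]]'
python3 - <<'E'
from h import *
rel([.5198,-.0403,.1415],-93.5)
d=viewer.get_image('wrist'); s=viewer.get_image('scene')
H=cv2.cvtColor(d['img'],cv2.COLOR_RGB2HSV); g=cv2.inRange(H,(45,110,50),(80,255,255)); k,l,st,c=cv2.connectedComponentsWithStats(g); i=1+np.argmax(st[1:,4]); x,y,w,h,_=st[i]; print('bar',st[i],[onz(d,(c[i][0],yy),.172) for yy in(y,y+h)])
a=cv2.resize(d['img'][70:220,160:360,::-1],(400,300),interpolation=cv2.INTER_CUBIC);b=cv2.resize(s['img'][150:225,230:330,::-1],(400,300),interpolation=cv2.INTER_CUBIC)
def circ(im,dd,x0,y0,f,X,r,z,col):
    P_=np.array([(proj(dd,[X[0]+r*np.cos(q),X[1]+r*np.sin(q),z])-[x0,y0]+.5)*f for q in np.linspace(0,6.28,60)])
    cv2.polylines(im,[P_.round().astype(np.int32)],True,col,1)
zf=status.get_obs()['tool_pos'][2]-.1414+.04+.006; T=status.get_obs()['tool_pos']
for im,dd,x0,y0,f in((a,d,160,70,2),(b,s,230,150,4)):
    circ(im,dd,x0,y0,f,T,.05,zf,(255,0,255)); circ(im,dd,x0,y0,f,(.5197,-.0404),.058,.04,(0,0,255))
cv2.imwrite('pics/p2.png',np.hstack([a,b]))
E
```

```text
t: 28.38
tool_pos: [0.5205, -0.0403, 0.1468]
tool_rot: [-2.288, -2.152, 0.001]
contact_force: [0.5, -0.0, -6.2]
opening: 0.0127
grip_force: 68.5
tcp [ 0.5205 -0.0403  0.1468] yaw -93.51 tilt [ 0.    -0.001 -1.   ] F [ 0.5 -0.  -6.2] open 0.0127 t 28.38
shift units [-0.   -0.02  0.18] turn units -0.0
bar [ 244  222   27   77 1786] [array([ 0.52313718, -0.01425031,  0.172     ]), array([ 0.52032542, -0.06035684,  0.172     ])]
```

View pics/p2.png

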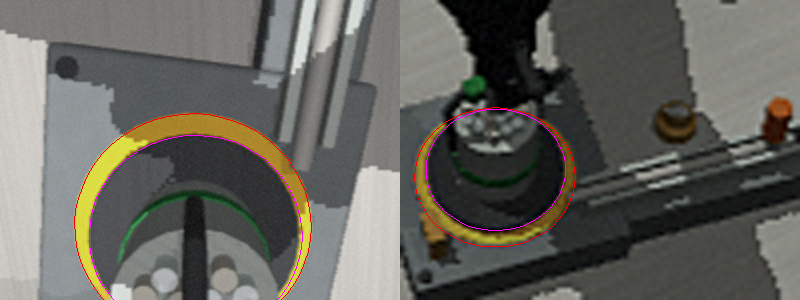

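Foot and ring overlays are concentric to within about 1 mm in the wrist view, so I'm setting it down.

```bash
python3 -m jog '[[0,0,0,0,-0.02,0.08,-1],[0,0,0,0,0,0.06,-1],[0,0,0,0,0,0.04,-1],[0,0,0,0,0,0.02,-1],[0,0,0,0,0,0,-1]]'
```

```text
t: 29.1
tool_pos: [0.5204, -0.0403, 0.1416]
tool_rot: [2.288, 2.152, 0.0]
contact_force: [-0.4, -1.0, -5.3]
opening: 0.0129
grip_force: 68.6
```

```bash
python3 -m jog '[[0,0,0,0,0,0.04,-1],[0,0,0,0,0,0,-1]]' && python3 -m jog '[[0,0,0,0,0,0.03,-1],[0,0,0,0,0,0,-1]]'
```

```text
t: 29.35
tool_pos: [0.5206, -0.0404, 0.1415]
tool_rot: [2.288, 2.152, 0.0]
contact_force: [-3.0, 0.6, 0.9]
opening: 0.0125
grip_force: 69.5
t: 29.6
tool_pos: [0.5208, -0.0404, 0.1416]
tool_rot: [2.288, 2.152, 0.001]
contact_force: [-5.1, 0.5, 6.0]
opening: 0.0126
grip_force: 70.2
```

```bash
python3 -m jog '[[0,0,0,0,0,-0.06,-1],[0,0,0,0,0,0,0.2],[0,0,0,0,0,0,0.2],[0,0,0,0,0,0,0.2],[0,0,0,0,0,0,0.2]]' && python3 -m jog '[[0,0,0,0,0,-0.4,0.2],[0,0,0,0,0,-0.8,0.2],[0,0,0,0,0,-1,0.2],[0,0,0,0,0,-0.6,0.2],[0,0,-1,0,0,0,0.2]]' && for i in 1 2 3; do python3 -m jog '[[0,0,-1,0,0,0,0.2],[0,0,-1,0,0,0,0.2],[0,0,-1,0,0,0,0.2],[0,0,-1,0,0,0,0.2],[0,0,-1,0,0,0,0.2]]'; done | tail -5;  python3 -m jog '[[0,0,-0.5,0,0,0,0.2],[0,0,0,0,0,0,0.2]]'>/dev/null
python3 -c "
from h import *
rel([.601,.145,.0745],-11)"
```

```text
t: 30.22
tool_pos: [0.5205, -0.0404, 0.1415]
tool_rot: [2.288, 2.152, 0.0]
contact_force: [0.1, 0.2, -0.8]
opening: 0.0514
grip_force: 0.0
t: 30.85
tool_pos: [0.5216, -0.0406, 0.2283]
tool_rot: [2.187, 2.25, 0.004]
contact_force: [-0.2, -0.2, -1.2]
opening: 0.0512
grip_force: 0.0
tool_pos: [0.5203, -0.0403, 0.2255]
tool_rot: [-0.365, -3.12, 0.0]
contact_force: [0.8, 0.1, 0.3]
opening: 0.0509
grip_force: 0.0
tcp [ 0.5203 -0.0403  0.2255] yaw -11.04 tilt [-0. -0. -1.] F [ 0.2 -0.2 -0.3] open 0.0514 t 32.98
shift units [-1.46  6.58  5.03] turn units -0.01
```

```bash
python3 -m jog '[[0,0,0,-0.21,0.94,0,0.2],[0,0,0,-0.21,0.94,0,0.2],[0,0,0,-0.21,0.94,0,0.2],[0,0,0,-0.21,0.94,0,0.2],[0,0,0,-0.21,0.94,0,0.2]]' >/dev/null && python3 -m jog '[[0,0,0,-0.21,0.94,0,0.2],[0,0,0,-0.21,0.94,0,0.2],[0,0,0,0,0,1,0.2],[0,0,0,0,0,1,0.2],[0,0,0,0,0,1,0.2]]' && python3 -m jog '[[0,0,0,0,0,1,0.2],[0,0,0,0,0,0.7,0.2],[0,0,0,0,0,0.3,0.2],[0,0,0,0,0,0,0.2]]' && python3 -m jog '[[0,0,0,0,0,0,-1],[0,0,0,0,0,0,-1],[0,0,0,0,0,0,-1],[0,0,0,0,0,0,-1],[0,0,0,0,0,0,-1]]' 40;python3 -c "
from h import *
rel([.5793,.0313,.0745],-11)"
```

```text
t: 34.22
tool_pos: [0.6013, 0.1452, 0.1345]
tool_rot: [0.302, 3.127, 0.0]
contact_force: [-0.3, -0.4, -0.1]
opening: 0.0513
grip_force: 0.0
t: 34.72
tool_pos: [0.6013, 0.145, 0.0752]
tool_rot: [-0.302, -3.127, 0.0]
contact_force: [0.3, -0.8, 0.2]
opening: 0.0511
grip_force: 0.0
t: 35.35
tool_pos: [0.6022, 0.1444, 0.077]
tool_rot: [0.301, 3.125, -0.001]
contact_force: [-2.3, -4.0, 5.9]
opening: 0.0168
grip_force: 39.4
tcp [0.6022 0.1444 0.077 ] yaw -11.01 tilt [-0.002 -0.001 -1.   ] F [-2.3 -4.   5.9] open 0.0168 t 35.35
shift units [ 0.03 -3.85  0.08] turn units -0.0
```

```bash
python3 -m jog '[[0,0,0,0,-0.4,0,-1],[0,0,0,0,-0.5,0,-1],[0,0,0,0,-0.5,0,-1],[0,0,0,0,-0.5,0,-1],[0,0,0,0,-0.5,0,-1]]' && python3 -m jog '[[0,0,0,0,-0.4,0,-1],[0,0,0,0,-0.3,0,-1],[0,0,0,0,-0.3,0,-1],[0,0,0,0,-0.2,0,-1],[0,0,0,0,-0.1,0,-1]]' && python3 -m jog '[[0,0,0,0,-0.1,0,-1],[0,0,0,0,-0.1,0,-1],[0,0,0,0,0,0,-1]]';python3 -c "
from h import *
rel([.5793,.0313,.0745],-11)"
```

```text
t: 35.98
tool_pos: [0.589, 0.0742, 0.077]
tool_rot: [0.301, 3.123, 0.003]
contact_force: [1.9, 2.4, 5.7]
opening: 0.0169
grip_force: 39.4
t: 36.6
tool_pos: [0.5818, 0.0358, 0.077]
tool_rot: [0.302, 3.122, 0.002]
contact_force: [2.4, 2.4, 5.7]
opening: 0.0167
grip_force: 39.4
t: 36.98
tool_pos: [0.581, 0.0313, 0.077]
tool_rot: [0.302, 3.122, 0.006]
contact_force: [3.7, 5.8, 4.7]
opening: 0.0168
grip_force: 39.5
tcp [0.581  0.0313 0.077 ] yaw -11.05 tilt [-0.005  0.004 -1.   ] F [3.7 5.8 4.7] open 0.0168 t 36.98
shift units [ 0.05 -0.01  0.08] turn units -0.01
```

```bash
python3 -m jog '[[0,0,0,0,-0.1,0,-1],[0,0,0,0,-0.12,0,-1],[0,0,0,0,0,0,-1]]'
```

```text
t: 37.35
tool_pos: [0.5809, 0.0311, 0.0771]
tool_rot: [0.302, 3.119, 0.026]
contact_force: [9.6, 27.3, 1.4]
opening: 0.0169
grip_force: 40.9
```

Home stop reached: 27 N with no further travel. Ease off, release, retreat and inspect.

```bash
python3 -m jog '[[0,0,0,0,0.22,0,-1],[0,0,0,0,0,0,0.2],[0,0,0,0,0,0,0.2],[0,0,0,0,0,0,0.2],[0,0,0,0,0,0,0.2]]' && python3 -m jog '[[0,0,0,0,0,-0.6,0.2],[0,0,0,0,0,-1,0.2],[0,0,0,0,0,-1,0.2],[0,0,0,0,0,-1,0.2],[0,0,0,0,0,-1,0.2]]' && python3 -m jog '[[0,0,0,-0.5,0,-0.3,0.2],[0,0,0,-0.5,0,0,0.2],[0,0,0,0,0,0,0.2],[0,0,0,0,0,0,0.2],[0,0,0,0,0,0,0.2]]'
python3 - <<'E'
from h import *
d=viewer.get_image('wrist'); s=viewer.get_image('scene')
a=cv2.resize(d['img'][40:240,80:347,::-1],(400,300),interpolation=cv2.INTER_CUBIC);b=cv2.resize(s['img'][80:260,210:450,::-1],(400,300),interpolation=cv2.INTER_CUBIC)
cv2.imwrite('pics/end.png',np.hstack([a,b]))
E
```

```text
t: 37.98
tool_pos: [0.5786, 0.0298, 0.0749]
tool_rot: [-0.302, -3.126, 0.0]
contact_force: [1.0, -0.0, 0.4]
opening: 0.0513
grip_force: 0.0
t: 38.6
tool_pos: [0.5792, 0.0301, 0.216]
tool_rot: [0.301, 3.125, 0.0]
contact_force: [1.3, 0.1, 0.3]
opening: 0.0506
grip_force: 0.0
t: 39.22
tool_pos: [0.6078, 0.0246, 0.2215]
tool_rot: [-0.301, -3.126, -0.0]
contact_force: [0.0, 0.3, 0.1]
opening: 0.0512
grip_force: 0.0
```

View pics/end.png

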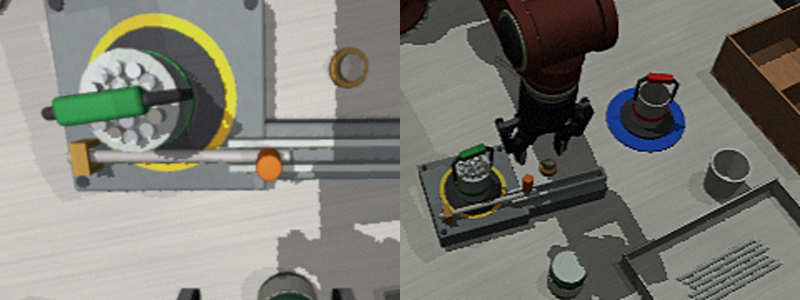

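The view shows the bolt through the keeper (80,158) with the knob at (268,163). The full canister is centred in the yellow ring, the empty one is wholly on the pad, and the fitting is untouched.

```bash
python3 -c "
from station import finish_job
print(finish_job())"
```

```text
the job is handed in; nothing more can be done
None
```

The canister change is done and handed in at about 39 s: the empty canister is wholly on the blue pad, and the full one is centred on the yellow disc to within about 1 mm, with the bolt pushed to its home stop in the keeper.

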